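Roll down the splashback tiles

TASK

Make up the splashback panel: lay every tiled board from the plywood tray in a bay of its own in the jig, lengthwise and tiles up, push the sliding rail fully home and only then turn its black lever to the locked stop. Only after that, roll the pressure roller, which waits in its stand, along each board with steady, moderate pressure until every tile is pressed fully down, never pressing the tiles with the bare gripper; finish with the rail still locked and the roller hanging in its stand again. Do not disturb the phone and the jar lid.

Things in the scene. Friction and masses are not known exactly. Their poses are not given: they have to be found in the camera images.
- board_1: plaster-coloured backer board 90 x 36 x 18 mm, maybe absent; origin at its centre, half-way up, x along its length, z up. Waits in a slot (floor z = 0.062, blocks 10 mm high near its ends) of a plywood tray. On top three white tiles 28 x 30 mm (x, y), centred at x = -30, 0, 30 mm; tops 17 mm above the origin, 12 mm when pressed down. Grip across the 36 mm width. 0.2 kg.
- board_1_tile_1 (a joint): how far tile 1 of board_1 (1 at -x, 3 at +x) is pressed down into its adhesive: 0 proud, 0.005 m at its stop. It sinks straight down under more than about 6 N and stays where it is left.
- board_1_tile_2 (a joint): how far tile 2 of board_1 (1 at -x, 3 at +x) is pressed down into its adhesive: 0 proud, 0.005 m at its stop. It sinks straight down under more than about 6 N and stays where it is left.
- board_1_tile_3 (a joint): how far tile 3 of board_1 (1 at -x, 3 at +x) is pressed down into its adhesive: 0 proud, 0.005 m at its stop. It sinks straight down under more than about 6 N and stays where it is left.
- board_2: plaster-coloured backer board 90 x 36 x 18 mm, maybe absent; origin at its centre, half-way up, x along its length, z up. Waits in a slot (floor z = 0.062, blocks 10 mm high near its ends) of a plywood tray. On top three white tiles 28 x 30 mm (x, y), centred at x = -30, 0, 30 mm; tops 17 mm above the origin, 12 mm when pressed down. Grip across the 36 mm width. 0.2 kg.
- board_2_tile_1 (a joint): how far tile 1 of board_2 (1 at -x, 3 at +x) is pressed down into its adhesive: 0 proud, 0.005 m at its stop. It sinks straight down under more than about 6 N and stays where it is left.
- board_2_tile_2 (a joint): how far tile 2 of board_2 (1 at -x, 3 at +x) is pressed down into its adhesive: 0 proud, 0.005 m at its stop. It sinks straight down under more than about 6 N and stays where it is left.
- board_2_tile_3 (a joint): how far tile 3 of board_2 (1 at -x, 3 at +x) is pressed down into its adhesive: 0 proud, 0.005 m at its stop. It sinks straight down under more than about 6 N and stays where it is left.
- board_3: plaster-coloured backer board 90 x 36 x 18 mm, maybe absent; origin at its centre, half-way up, x along its length, z up. Waits in a slot (floor z = 0.062, blocks 10 mm high near its ends) of a plywood tray. On top three white tiles 28 x 30 mm (x, y), centred at x = -30, 0, 30 mm; tops 17 mm above the origin, 12 mm when pressed down. Grip across the 36 mm width. 0.2 kg.
- board_3_tile_1 (a joint): how far tile 1 of board_3 (1 at -x, 3 at +x) is pressed down into its adhesive: 0 proud, 0.005 m at its stop. It sinks straight down under more than about 6 N and stays where it is left.
- board_3_tile_2 (a joint): how far tile 2 of board_3 (1 at -x, 3 at +x) is pressed down into its adhesive: 0 proud, 0.005 m at its stop. It sinks straight down under more than about 6 N and stays where it is left.
- board_3_tile_3 (a joint): how far tile 3 of board_3 (1 at -x, 3 at +x) is pressed down into its adhesive: 0 proud, 0.005 m at its stop. It sinks straight down under more than about 6 N and stays where it is left.
- bay_1 (a point): centre of the floor of a bay of the plywood jig (-y row, next to the rail), 10 mm above the cover board (z = 0.056); x along the rows away from the rail, z up; bays 104 mm apart along x with a bar 4 mm thick, 7 mm high half-way between, rows 66 mm apart. A board lies in it lengthwise along x, either way round. 46 mm wide between guide blocks (10 mm high, 16 mm long, at x = +-32 mm; free between).
- bay_2 (a point): centre of the floor of a bay of the plywood jig (-y row, farther from the rail), 10 mm above the cover board (z = 0.056); x along the rows away from the rail, z up; bays 104 mm apart along x with a bar 4 mm thick, 7 mm high half-way between, rows 66 mm apart. A board lies in it lengthwise along x, either way round. 46 mm wide between guide blocks (10 mm high, 16 mm long, at x = +-32 mm; free between).
- bay_3 (a point): centre of the floor of a bay of the plywood jig (+y row, next to the rail), 10 mm above the cover board (z = 0.056); x along the rows away from the rail, z up; bays 104 mm apart along x with a bar 4 mm thick, 7 mm high half-way between, rows 66 mm apart. A board lies in it lengthwise along x, either way round. 46 mm wide between guide blocks (10 mm high, 16 mm long, at x = +-32 mm; free between).
- bay_4 (a point): centre of the floor of a bay of the plywood jig (+y row, farther from the rail), 10 mm above the cover board (z = 0.056); x along the rows away from the rail, z up; bays 104 mm apart along x with a bar 4 mm thick, 7 mm high half-way between, rows 66 mm apart. A board lies in it lengthwise along x, either way round. 46 mm wide between guide blocks (10 mm high, 16 mm long, at x = +-32 mm; free between).
- rail (a joint): travel of the aluminium rail (30 x 128 mm, top 16 mm above the bay floors) along the rows' +x towards the boards' ends: 0 open as it starts, 0.016 m home (stop; 50 mm from the nearer bays' centres, as the stop strip, 14 mm high, is from the farther ones'). About 3 N of friction; stays where it is left.
- lock (a joint): turn of the black lock lever on the rail's middle about its vertical axis, counter-clockwise from above: 0 unlocked (bar along the rows), 1.5 rad locked (stop). About 0.06 N m of friction; stays where it is left.
- lock_grip (a point): centre of the lock lever's black bar, on its turning axis, 46 mm above the bay floors; bar 52 mm long (x of this point), 16 mm wide, 24 mm tall, on a round boss 20 mm across whose top is 18 mm below this point. It rides on the rail: pushing it along the rows pushes the rail.
- roller: pressure roller, 0.34 kg; origin at the centre of its wooden grip, 24 mm thick (x), 64 long (y), from 23 below to 19 mm above. Rubber wheel, axle along y, radius 20, width 36 mm, lowest point 90 mm below the origin; its 49 mm wide fork is sprung: yields up to 12.5 mm upwards, 1.5 N a mm. Steel shoulder plate 56 x 78 mm (x, y), underside 29 mm below the origin.
- wheel (a joint): angle of the roller's wheel about its axle, rad, any number of turns; 20 mm of rolling is 1 rad.
- stand_top (a point): middle of the steel roller stand, level with the tops of its two uprights, 69 mm above the cover board. Uprights 40 mm long (x), 6 mm thick, 62 mm clear between them along y: the wheel hangs between, the shoulder plate lies across them, so the stowed roller's origin is 29 mm above this point, axle along y.
- phone: black folded phone, 46 x 95 x 19 mm, lying on the cover board; a bystander. Origin under its centre.
- jar_lid: porcelain jar lid, 130 mm across, 65 mm high, on the cover board; a bystander. Origin under its centre.

How it is judged:
By the outcome, as a careful person would: the job done as asked, in the order asked, and still so for the second after the job is handed in, with the robot touching nothing.
Of board_1, board_2, board_3 only 2 to 3 are there at a start; the rules pass over those that are not, and their reading is None.
At some moment in a run one of board_1, board_2, board_3 may be knocked a few centimetres aside while the robot is not near it.
It also fails if it takes over 210 s, if anything falls off the work surface, if the arm or the gripper's body presses on something with over 40 N, if the wrist force passes 120 N, or if a joint passes its speed limit or range.

ROBOT

A 6-joint arm with a two-finger parallel gripper is mounted at the origin on a cart in front of the work surface, level with it; the furniture and walls round the work are solid. World frame = base frame: x ahead of the robot, y to its left, z up, the work surface at z = 0. Lengths are in mm, angles in rad, forces in N, time in s.
With the tool pointing down it reaches from about 350 to 775 mm from the base axis. Payload 7.3 kg.
Tool frame: the origin (TCP) lies at the very end of the fingers, on their centre line; the grasp point (between the pads) lies 19 mm behind it; z points along the fingers, y is the line along which they close (so a half turn about z gives the same grasp; the last joint's range is limited). The gripper opens to 92 mm and grips with 3 to 60 N. Pads are 19 mm wide; open, the fingers measure 130 mm over their backs; the gripper's body (75 mm by 190 mm) begins 47 mm behind the grasp point.
Start: joints at [0.988, 0.342, 1.524, -0, 1.275, -0.146], TCP at [222.086, 475.734, 226.741] pointing down, gripper open.
Joint ranges: [-2.53, 2.53], [-0.77, 2.02], [0.04, 2.7], [-1, 4.14], [0.28, 2.66], [-3.11, 3.11]. Speed limits (rad/s): [2.57, 2.57, 3.14, 3.14, 3.14, 3.14].

INTERFACE

Orientations are given as [roll, pitch, yaw] about the fixed x, y, z axes, in that order (R = Rz(yaw) Ry(pitch) Rx(roll)).
In Python, from plant import bot gives the robot as it stands.
- The arm moves only by the tool apply_moves, never from a script. Its argument "motion" is text: rows parted by semicolons, each of 4 numbers parted by spaces: the shift along the tool's x, y, z in m, then the turn about the tool's z in degrees. A call has 1 to 8 rows; each row shifts and turns the commanded pose from where the row before left it, along the tool's axes as they then stand; what a row does not reach is not made up. A row lasts 1/8 s, in which the tool goes at most 62.5 mm and 10.7 degrees, less where a joint would pass 70% of its speed; a pose out of reach is approached as far as the arm can. A call with a gripper value outside its range is refused whole. "fingers" is the opening, from -1 (shut) to 1 (fully open), set as the call begins (left out, the last holds). The fingers move at their own pace and stop on an object; the grip force is fixed at half the most. Time passes only in rows, so rows that do not move let the fingers close. It gives the time, the measured TCP pose, the force, the opening and the grip force at its end, in the units of the state.
- bot.get_obs(): the state, without advancing time (a new reading comes with each control period).
- bot.capture(name): name is "side" or "top"; returns a dict with "img" (400x640x3 uint8, blue, green, red), "range_z" (400x640 float32, mm along the optical axis (not along the pixel's ray), 0 where there is no reading), "fx", "fy", "cx", "cy" (pixels), "world_from_camera" (4x4, takes a point from camera to world coordinates). Camera axes: x right, y down, z forward; pixel columns grow to the right and rows downward; lengths in mm; the calibration is good to about 2 mm. A picture is of the moment at which its call begins.
- bot.close_job(): hands the job in; it is judged then, once.
Trained networks look in a picture, given as the dict that the camera call returned (one of the last four; its "shot" number tells which), for a name from the list of things; names that differ only in an ending like _2 or _b are one class to them, and where a whole thing is asked for, a point or a joint stands for the part that bears it (a point fixed in the world has none). Each returns a list of dicts, best first, with "p" (0 to 1); they miss things now and then, are a little off and sometimes report something else, mostly with a low value. They report only what shows in the picture. A call takes as long as a camera call.
- bot.cut_out(picture, thing): "pixels" (400x640 bool, what is visible of it) and "point" ([column, row] in pixels, amid what is visible of it).
The state is a dict: "time": time; "joint_positions": joint angles; "dq": joint speeds; "tau": joint torques, N m; "tool_pos": TCP position; "tcp_rot": TCP orientation; "contact_force": force on the tool from outside, world axes, zero at the start; "moment": the same for the moment, N m; "grip_width": finger opening in mm; "finger_force": force on a finger pad.
Only numpy, scipy, OpenCV 4.12 (cv2) and the standard library are available. Lean on these libraries where they do the work, as an engineer would, in place of code of your own. Each camera call takes 0.05 s, during which the arm holds its last target. There are 200 camera calls.

## Working session

There is one attempt and no reset: what is moved stays moved. The work goes in short steps, Python scripts to look and compute and a tool call to move; the robot and the scene stay as the last step left them, time stands still between calls to the robot, and variables do not carry over. Pictures are saved under pics/ and viewed, at most 14 in all, crops included, and the job is handed in when it is done.

Besides the shell and the picture viewer there is one more tool, called after "Emit:" as name(argument=value, ...) on one line, values as JSON. apply_moves: Moves the arm, as the interface text tells. Its arguments: {"type":"object","properties":{"motion":{"type":"string"},"fingers":{"type":"number"}},"required":["motion"]}

```bash
mkdir -p pics; ls; cat > h.py <<'E'
import numpy as np, cv2
from plant import bot
def pts(d):
    z=d["range_z"]; v,u=np.indices(z.shape)
    P=np.stack([(u-d["cx"])*z/d["fx"],(v-d["cy"])*z/d["fy"],z,np.ones_like(z)],-1)
    W=P@np.array(d["world_from_camera"]).T
    W=W[...,:3]; W[z<=0]=np.nan
    return W
E
python3 - <<'E'
from h import *
print(bot.get_obs())
for n in("side","top"):
    d=bot.capture(n); cv2.imwrite(f"pics/{n}0.png",d["img"]); print(n,d["fx"],d["cx"],d["cy"],np.round(d["world_from_camera"],3).tolist())
    W=pts(d)
    for t in["board_1","roller","lock_grip","rail","stand_top","bay_1","phone","jar_lid"]:
        try:
            for r in bot.cut_out(d,t)[:5]:
                m=r["pixels"]; q=W[m]; print(t,round(r["p"],2),np.round(r["point"]),m.sum(),np.round(np.nanmedian(q,0)),np.round(np.nanpercentile(q,2,0)),np.round(np.nanpercentile(q,98,0)))
        except Exception as e: print(t,e)
E
```

```text
pics
{'time': 0.0, 'joint_positions': array([ 9.87988980e-01,  3.42707807e-01,  1.52502002e+00, -1.68773115e-05,
        1.27536852e+00, -1.46034876e-01]), 'dq': array([-0.00184611,  0.000934  ,  0.00036659,  0.00024459, -0.00170366,
       -0.00058294]), 'tau': array([-2.01436691e-03, -4.31232655e+01, -2.44217581e+01,  7.16942246e-02,
        5.59248368e-02, -1.79287858e-04]), 'tool_pos': array([221.86244973, 475.3755568 , 226.05164603]), 'tcp_rot': array([-3.14010262e+00, -2.02844969e-04,  2.70482496e+00]), 'contact_force': array([-0.19350088, -0.32801074, -0.09766479]), 'moment': array([ 0.01965714, -0.08398784,  0.06835318]), 'finger_force': 0.0, 'grip_width': 92.14136037535965}
side 491.5547129948494 321.62249998809506 196.26833027776004 [[0.932, -0.17, 0.32, 139.474], [-0.362, -0.446, 0.819, -794.544], [0.003, -0.879, -0.477, 674.881], [0.0, 0.0, 0.0, 1.0]]
board_1 0.73 [282. 192.] 391 [453. 294.  84.] [415. 286.  68.] [501. 320.  89.]
board_1 0.7 [282. 202.] 312 [434. 229.  84.] [413. 140.  63.] [466. 256. 129.]
roller 0.66 [308. 202.] 1184 [459. 105. 131.] [426.  88.  72.] [4
[... 1215 characters left out ...]
 -167.   83.] [ 404. -220.   -7.] [ 523. -148.  127.]
rail 0.7 [390. 220.] 4446 [459. -55.  67.] [ 399. -178.   62.] [522.  74. 121.]
rail 0.6 [437. 218.] 95 [ 463. -164.  124.] [ 457. -190.  115.] [ 470. -147.  128.]
bay_1 0.68 [391. 224.] 4600 [459. -55.  67.] [ 398. -179.   61.] [524.  75. 122.]
bay_1 0.68 [283. 219.] 110 [458. 240.  88.] [445. 227.  83.] [472. 254.  92.]
phone 0.58 [302. 166.] 534 [607. 193.  75.] [563. 165.  63.] [653. 221.  80.]
jar_lid 0.71 [393. 223.] 4550 [459. -54.  67.] [ 398. -177.   62.] [523.  75. 120.]
jar_lid 0.67 [202. 171.] 1651 [579. 462.  75.] [527. 409.  57.] [643. 526. 110.]
jar_lid 0.64 [327. 218.] 646 [459. 115. 133.] [426.  81.  64.] [499. 141. 176.]
```

```bash
python3 - <<'E'
from h import *
a=cv2.imread("pics/top0.png")[110:310,180:480]; cv2.imwrite("pics/topc.png",cv2.resize(a,(800,533),interpolation=cv2.INTER_CUBIC))
a=cv2.imread("pics/side0.png")[140:350,220:500]; cv2.imwrite("pics/sidec.png",cv2.resize(a,(800,600),interpolation=cv2.INTER_CUBIC))
E
```

```text
(no output)
```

View pics/topc.png

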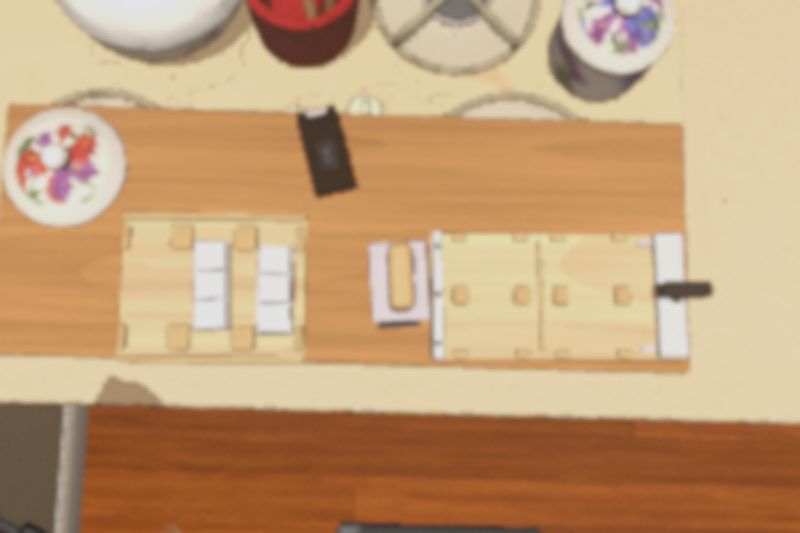

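View pics/sidec.png

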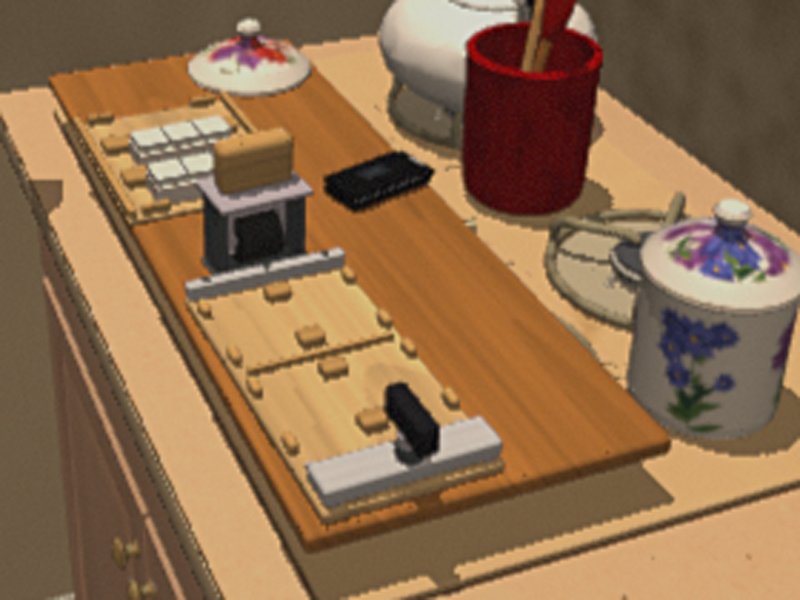

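```bash
cat >> h.py <<'E'
def rect(q):
    (c,s,a)=cv2.minAreaRect(q[:,:2].astype(np.float32)); 
    return np.round(c,1),np.round(s,1),round(a,1),round(float(np.median(q[:,2])),1),len(q)
def box(W,x0,x1,y0,y1,z0,z1):
    q=W.reshape(-1,3); m=(q[:,0]>x0)&(q[:,0]<x1)&(q[:,1]>y0)&(q[:,1]<y1)&(q[:,2]>z0)&(q[:,2]<z1); return q[m]
E
python3 - <<'E'
from h import *
for n in("top","side"):
    d=bot.capture(n); W=pts(d); print(n)
    for nm,b in dict(b1=(400,515,270,335,81,95),b2=(400,515,205,268,81,95),strip=(380,540,60,90,76,84),rail=(380,540,-205,-130,77,87),lever=(430,500,-215,-110,112,130),grip=(415,505,85,150,162,180),plate=(405,515,70,165,124,140)).items():
        q=box(W,*b)
        if len(q)>5: print(nm,rect(q),np.round(np.median(q,0)),np.round(np.percentile(q,3,0)),np.round(np.percentile(q,97,0)))
    for nm,b in dict(floor=(400,520,-120,60,50,72),cover=(400,440,-100,60,40,70),cov2=(560,600,-100,100,40,70),tray=(420,500,330,345,50,75)).items():
        q=box(W,*b); print(nm,np.round(np.median(q,0),1),len(q))
    # block pixels on the jig
    # ortho image at z=66
    M=np.linalg.inv(np.array(d["world_from_camera"]))
    X,Y=np.meshgrid(np.arange(390,530,.5),np.arange(90,-210,-.5),indexing='ij')
    P=np.stack([X,Y,np.full_like(X,66),np.ones_like(X)],-1)@M.T
    u=P[...,0]/P[...,2]*d["fx"]+d["cx"]; v=P[...,1]/P[...,2]*d["fy"]+d["cy"]
    cv2.imwrite(f"pics/o_{n}.png",cv2.remap(d["img"],u.astype(np.float32),v.astype(np.float32),cv2.INTER_CUBIC)[::-1])
a=np.vstack([cv2.imread("pics/o_top.png"),cv2.imread("pics/o_side.png")]); cv2.imwrite("pics/o.png",a); print(a.shape)
E
```

```text
top
b1 (array([459.8, 304.7]), array([88.1, 35.3]), 2.2, 87.5, 376) [459. 304.  88.] [418. 289.  82.] [502. 320.  92.]
b2 (array([458.2, 239.5]), array([88.1, 35.3]), 1.5, 87.8, 384) [458. 240.  88.] [417. 225.  82.] [499. 255.  92.]
strip (array([457.4,  72.9]), array([130. ,   8.7]), 0.8, 80.4, 171) [461.  72.  80.] [396.  68.  77.] [519.  78.  84.]
rail (array([ 464. , -167.5]), array([125. ,  31.2]), 1.7, 82.4, 423) [ 454. -166.   82.] [ 404. -181.   78.] [ 523. -152.   86.]
lever (array([ 463.5, -171.6]), array([14.5, 51. ]), 1.1, 123.8, 116) [ 464. -170.  124.] [ 456. -195.  117.] [ 471. -147.  128.]
grip (array([463.6, 114.4]), array([62.8, 24. ]), 4.1, 172.0, 228) [463. 114. 172.] [434. 104. 165.] [492. 127. 177.]
plate (array([463.1, 114.2]), array([78.2, 56. ]), 4.5, 131.2, 383) [458. 122. 131.] [426.  87. 127.] [500. 142. 135.]
floor [458.4 -29.1  66.4] 2540
cover [420.9 -16.1  66.2] 731
cov2 [5.799e+02 4.000e-01 5.650e+01] 964
tray [461.5 337.8  61.9] 154
side
b1 (array([460.5, 306.5]), array([89.4, 39.9]), 4.5, 86.7, 241) [457. 301.  87.] [417. 289.  82.] [501. 321.  89.
[... 221 characters left out ...]
[518.  78.  81.]
rail (array([ 464. , -166.4]), array([128.9,  33.4]), 1.2, 80.9, 692) [ 451. -171.   81.] [ 402. -182.   78.] [ 524. -153.   84.]
lever (array([ 463.4, -172.9]), array([51.7, 16. ]), 89.9, 122.2, 231) [ 461. -177.  122.] [ 456. -197.  113.] [ 471. -149.  124.]
grip (array([461.4, 112.6]), array([63.4, 27.8]), 7.6, 170.0, 217) [459. 109. 170.] [432. 102. 163.] [490. 123. 173.]
plate (array([461.8, 114.5]), array([78.1, 60.5]), 3.2, 130.1, 352) [456. 102. 130.] [424.  86. 125.] [498. 134. 139.]
floor [452.6 -35.6  65.4] 2603
cover [421.  -33.5  65.3] 820
cov2 [580.  -11.3  55.4] 943
tray [nan nan nan] 0
(560, 600, 3)
  return _methods._mean(a, axis=axis, dtype=dtype,
  ret = um.true_divide(
```

View pics/o.png

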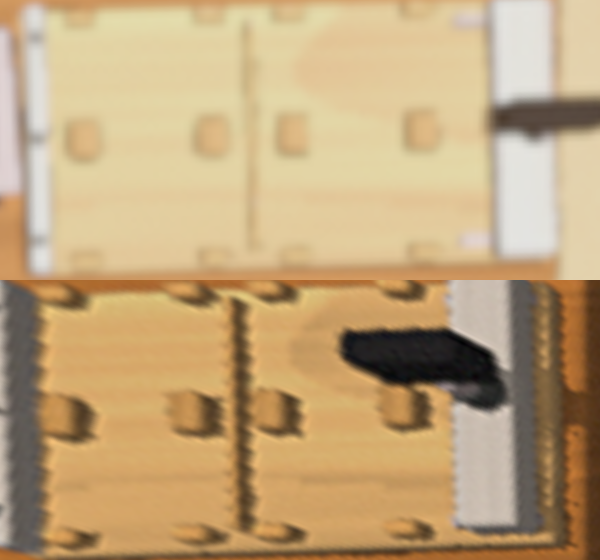

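Emit:
apply_moves(motion="0 0 0 -9; 0 0 0 -9; 0 0 0 -8.8; -0.0465 -0.0355 0 0; -0.0465 -0.0355 0 0; -0.0465 -0.0355 0 0; -0.0465 -0.0355 0 0; -0.0465 -0.0355 0 0", fingers=0)

```text
time: 2.0
tool_pos: [461.4, 304.3, 226.9]
tcp_rot: [3.141, 0.0, -3.111]
contact_force: [0.0, 0.2, -0.3]
grip_width: 46.0
finger_force: 0.0
```

Emit:
apply_moves(motion="0.001 0.0005 0.05 0; 0 0 0.05 0; 0 0 0.04 0; 0 0 0.02 0; 0 0 0 0")

```text
time: 2.62
tool_pos: [458.1, 305.5, 65.3]
tcp_rot: [-3.14, -0.003, -3.111]
contact_force: [-0.0, 0.3, -0.1]
grip_width: 45.9
finger_force: 0.0
```

Emit:
apply_moves(motion="0 0 0 0; 0 0 0 0; 0 0 0 0; 0 0 0 0", fingers=-1)

```text
time: 3.12
tool_pos: [459.7, 306.5, 68.0]
tcp_rot: [3.14, 0.002, -3.111]
contact_force: [0.0, 1.5, 6.6]
grip_width: 35.3
finger_force: 30.0
```

Emit:
apply_moves(motion="0 0 -0.03 0; 0 0 -0.05 0; 0 0 -0.05 0; 0 0 -0.04 10; 0 0 0 10; 0 0 0 10; 0 0 0 10; 0 0 0 10")

```text
time: 4.12
tool_pos: [458.5, 305.7, 236.3]
tcp_rot: [-3.14, -0.0, 2.294]
contact_force: [-0.9, 0.0, -2.4]
grip_width: 36.1
finger_force: 30.0
```

Emit:
apply_moves(motion="0 0 0 10; 0 0 0 10; 0 0 0 10; 0 0 0 10.4; 0 0 0 0; 0 0 0 0")

```text
time: 4.88
tool_pos: [458.8, 305.9, 236.6]
tcp_rot: [-3.141, 0.0, 1.598]
contact_force: [0.4, 0.6, -1.5]
grip_width: 35.5
finger_force: 30.0
```

Emit:
apply_moves(motion="-0.048 0.0043 0 0; -0.048 0.0043 0 0; -0.048 0.0043 0 0; -0.048 0.0043 0 0; -0.048 0.0043 0 0; -0.048 0.0043 0 0; 0 0 0 0; 0 0 0 0")

```text
time: 5.88
tool_pos: [491.5, 18.9, 236.7]
tcp_rot: [-3.141, -0.001, 1.596]
contact_force: [-0.7, 0.5, -2.9]
grip_width: 35.9
finger_force: 30.0
```

Emit:
apply_moves(motion="0 0 0.05 0; 0 0 0.05 0; 0 0 0.03 0; 0 0 0.01 0; 0 0 0.01 0; 0 0 0.008 0; 0 0 0.006 0; 0 0 0 0")

```text
time: 6.88
tool_pos: [491.6, 18.7, 72.7]
tcp_rot: [-3.142, -0.0, 1.595]
contact_force: [0.1, 0.1, -1.6]
grip_width: 35.7
finger_force: 30.0
```

```bash
python3 - <<'E'
from h import *
out=[]
for n in("top","side"):
    d=bot.capture(n)
    M=np.linalg.inv(np.array(d["world_from_camera"]))
    X,Y=np.meshgrid(np.arange(540,390,-.4),np.arange(90,-110,-.4),indexing='ij')
    P=np.stack([X,Y,np.full_like(X,72),np.ones_like(X)],-1)@M.T
    u=P[...,0]/P[...,2]*d["fx"]+d["cx"]; v=P[...,1]/P[...,2]*d["fy"]+d["cy"]
    out.append(cv2.remap(d["img"],u.astype(np.float32),v.astype(np.float32),cv2.INTER_CUBIC)[:300])
cv2.imwrite("pics/place1.png",np.vstack(out)); print(bot.get_obs()["contact_force"])
E
```

```text
[-0.07539812  0.38123885 -1.5815792 ]
```

View pics/place1.png

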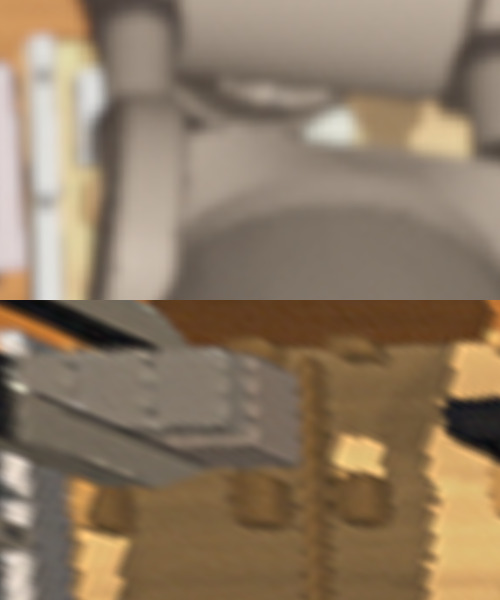

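The gripper hides the board in both views; the contact force shows it still hanging. Lowering the last millimetres.

Emit:
apply_moves(motion="0 0 0.001 0; 0 0 0.001 0; 0 0 0 0")

```text
time: 7.35
tool_pos: [492.0, 18.6, 71.9]
tcp_rot: [3.14, 0.0, 1.595]
contact_force: [-2.9, 0.4, 9.0]
grip_width: 35.9
finger_force: 30.0
```

Emit:
apply_moves(motion="0 0 0 0; 0 0 0 0; 0 0 0 0; 0 0 -0.02 0; 0 0 -0.05 0; 0 0 -0.05 0; 0 0 -0.04 0", fingers=0)

```text
time: 8.22
tool_pos: [491.8, 18.7, 232.7]
tcp_rot: [3.14, 0.0, 1.595]
contact_force: [0.6, -0.0, -0.1]
grip_width: 45.8
finger_force: 0.0
```

Emit:
apply_moves(motion="0.0555 -0.007 0 0; 0.0555 -0.007 0 0; 0.0555 -0.007 0 0; 0.0555 -0.007 0 0; 0 0 0 -10; 0 0 0 -10; 0 0 0 -10; 0 0 0 -10")

```text
time: 9.22
tool_pos: [458.2, 240.0, 230.5]
tcp_rot: [-3.141, -0.0, 2.299]
contact_force: [-0.1, -0.3, 0.1]
grip_width: 45.7
finger_force: 0.0
```

Emit:
apply_moves(motion="0 0 0 -10; 0 0 0 -10; 0 0 0 -10; 0 0 0 -10; 0 0 0 -10; 0 0 0 0")

```text
time: 9.98
tool_pos: [458.3, 239.9, 230.6]
tcp_rot: [3.142, -0.0, -3.119]
contact_force: [0.2, -0.1, -0.0]
grip_width: 45.9
finger_force: 0.0
```

```bash
python3 - <<'E'
from h import *
for n in("top","side"):
    d=bot.capture(n); W=pts(d); print(n, np.round(bot.get_obs()["tool_pos"],1))
    for r in bot.cut_out(d,"board_1")[:4]:
        q=W[r["pixels"]]; q=q[(q[:,2]>82)&(q[:,2]<98)]
        if len(q)>5: print(round(r["p"],2),rect(q))
    q=box(W,460,520,-40,66,83,100); 
    if len(q)>5: print("placed",rect(q),np.percentile(q,[3,97],0).round())
    cv2.imwrite(f"pics/b_{n}.png",d["img"])
E
```

```text
top [458.3 240.  230.6]
0.72 (array([492.1,  17.7]), array([34.2, 86.9]), 2.0, 91.6, 387)
0.5 (array([435., 240.]), array([41.7, 32.6]), 2.0, 87.8, 180)
placed (array([492. ,  15.8]), array([33.8, 87.9]), 1.7, 91.7, 400) [[476. -25.  84.]
 [508.  59.  96.]]
side [458.3 239.9 230.6]
0.82 (array([441.1, 240.1]), array([39.1, 55.9]), 89.0, 86.7, 160)
0.75 (array([490.3,  16.1]), array([34.9, 92.6]), 3.5, 90.8, 440)
0.52 (array([466.2, -55. ]), array([255.6, 122.6]), 88.4, 82.8, 187)
placed (array([490.5,  15.9]), array([34.3, 92.7]), 2.8, 91.0, 415) [[476. -27.  84.]
 [506.  57.  93.]]
```

Emit:
apply_moves(motion="0 0 0.05 0; 0 0 0.05 0; 0 0 0.04 0; 0 0 0.024 0; 0 0 0 0")

```text
time: 10.8
tool_pos: [457.4, 239.6, 65.3]
tcp_rot: [-3.141, -0.003, -3.119]
contact_force: [0.8, -0.6, 0.3]
grip_width: 45.7
finger_force: 0.0
```

Emit:
apply_moves(motion="0 0 0 0; 0 0 0 0; 0 0 0 0; 0 0 0 0", fingers=-1)

```text
time: 11.3
tool_pos: [459.1, 240.3, 67.9]
tcp_rot: [3.141, 0.002, -3.118]
contact_force: [-1.1, 1.5, 6.4]
grip_width: 35.7
finger_force: 30.0
```

Emit:
apply_moves(motion="0 0 -0.03 0; 0 0 -0.05 0; 0 0 -0.05 0; 0 0 -0.04 10; 0 0 0 10; 0 0 0 10; 0 0 0 10; 0 0 0 10")

```text
time: 12.3
tool_pos: [458.0, 239.7, 236.6]
tcp_rot: [-3.141, -0.0, 2.287]
contact_force: [-0.3, 0.1, -2.0]
grip_width: 35.5
finger_force: 30.0
```

Emit:
apply_moves(motion="0 0 0 10; 0 0 0 10; 0 0 0 10; 0 0 0 10; 0 0 0 0; 0 0 0 0")

```text
time: 13.05
tool_pos: [458.2, 239.9, 236.7]
tcp_rot: [-3.141, 0.0, 1.598]
contact_force: [0.2, -0.0, -1.4]
grip_width: 35.9
finger_force: 30.0
```

Emit:
apply_moves(motion="-0.0555 -0.0096 0 0; -0.0555 -0.0096 0 0; -0.0555 -0.0096 0 0; -0.0555 -0.0096 0 0; 0 0 0 0; 0 0 0 0")

```text
time: 13.8
tool_pos: [425.3, 17.2, 236.8]
tcp_rot: [3.141, -0.001, 1.595]
contact_force: [0.1, 2.2, -2.3]
grip_width: 35.4
finger_force: 30.0
```

Emit:
apply_moves(motion="0 0 0.05 0; 0 0 0.05 0; 0 0 0.03 0; 0 0 0.01 0; 0 0 0.01 0; 0 0 0.008 0; 0 0 0.006 0; 0 0 0.002 0")

```text
time: 14.8
tool_pos: [425.5, 17.1, 71.8]
tcp_rot: [3.141, -0.0, 1.595]
contact_force: [-8.7, 1.4, 30.4]
grip_width: 35.5
finger_force: 30.0
```

Emit:
apply_moves(motion="0 0 0 0; 0 0 0 0")

```text
time: 15.05
tool_pos: [425.6, 17.1, 71.9]
tcp_rot: [3.14, 0.0, 1.595]
contact_force: [-2.7, 1.1, 10.5]
grip_width: 35.8
finger_force: 30.0
```

Same as the first. Release, rise, and head for the rail/lever.

Emit:
apply_moves(motion="0 0 0 0; 0 0 0 0; 0 0 0 0; 0 0 -0.02 0; 0 0 -0.05 0; 0 0 -0.05 0; 0 0 -0.04 0", fingers=0)

```text
time: 15.92
tool_pos: [425.4, 17.1, 232.7]
tcp_rot: [3.14, 0.0, 1.595]
contact_force: [1.4, 1.0, -0.4]
grip_width: 46.1
finger_force: 0.0
```

Emit:
apply_moves(motion="-0.05 0.009 0 0; -0.05 0.009 0 0; -0.05 0.009 0 0; -0.036 0.009 0 0; 0 0 0 0", fingers=-0.3)

```text
time: 16.55
tool_pos: [465.9, -170.2, 230.1]
tcp_rot: [-3.141, -0.0, 1.591]
contact_force: [-0.8, -0.1, -0.1]
grip_width: 32.2
finger_force: 0.0
```

```bash
python3 - <<'E'
from h import *
for n in("top","side"):
    d=bot.capture(n); W=pts(d); print(n, bot.get_obs()["tool_pos"].round(1),bot.get_obs()["tcp_rot"].round(3))
    for r in bot.cut_out(d,"board_1")[:4]:
        q=W[r["pixels"]]; q=q[(q[:,2]>82)&(q[:,2]<98)]
        if len(q)>5: print(round(r["p"],2),rect(q))
    for x0,x1 in((460,520),(400,458)):
        q=box(W,x0,x1,-40,66,84,100); 
        if len(q)>5: print("placed",rect(q),np.percentile(q,[3,97],0).round().tolist())
    q=box(W,430,500,-215,-110,112,130); print("lever",rect(q) if len(q)>5 else 0)
    cv2.imwrite(f"pics/c_{n}.png",d["img"])
a=cv2.imread("pics/c_side.png")[140:350,220:500]; b=cv2.imread("pics/c_top.png")[140:280,240:460]
cv2.imwrite("pics/c.png",np.vstack([cv2.resize(a,(400,300)),cv2.resize(b,(400,254))]))
E
```

```text
top [ 465.5 -168.6  230.1] [-3.141e+00 -1.000e-03  1.593e+00]
0.82 (array([492.,  16.]), array([34. , 90.4]), 1.6, 91.7, 407)
0.64 (array([426.3,  16.3]), array([33.2, 89.1]), 1.4, 91.6, 411)
0.37 (array([584.7, 467.6]), array([71.5, 73.6]), 86.2, 84.8, 317)
placed (array([491.6,  16.7]), array([33.2, 89.1]), 1.6, 91.8, 394) [[476.0, -25.0, 85.0], [508.0, 59.0, 97.0]]
placed (array([426.2,  16.3]), array([33.1, 89.1]), 1.6, 91.9, 384) [[411.0, -25.0, 85.0], [441.0, 58.0, 97.0]]
lever (array([ 463.4, -168.5]), array([14.4, 44.2]), 0.2, 123.2, 106)
side [ 465.3 -167.2  230.4] [-3.141e+00 -1.000e-03  1.595e+00]
0.85 (array([424.1,  16.8]), array([34.6, 92.4]), 2.2, 90.6, 461)
0.56 (array([490. ,  16.6]), array([34.9, 91.1]), 2.8, 90.7, 440)
0.43 (array([465.1, -55.7]), array([254.7, 121.3]), 89.2, 82.7, 180)
placed (array([490.5,  17.1]), array([33.8, 92.1]), 2.8, 90.9, 391) [[476.0, -26.0, 84.0], [506.0, 59.0, 93.0]]
placed (array([424. ,  16.8]), array([34.5, 92.4]), 2.1, 90.9, 409) [[410.0, -27.0, 85.0], [440.0, 58.0, 93.0]]
lever (array([ 463.4, -173.2]), array([16.9, 54.2]), 0.6, 122.0, 237)
```

View pics/c.png

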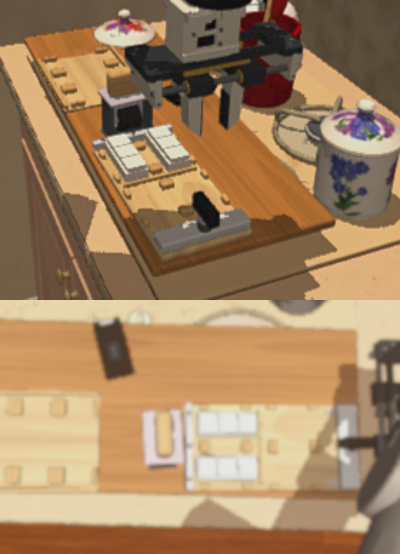

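Emit:
apply_moves(motion="-0.003 -0.002 0.03 0; 0 0 0.05 0; 0 0 0.035 0; 0 0 0.015 0; 0 0 0.003 0; 0 0 0 0")

```text
time: 17.5
tool_pos: [464.2, -170.6, 98.3]
tcp_rot: [3.141, 0.0, 1.596]
contact_force: [-0.5, 0.9, 0.7]
grip_width: 32.3
finger_force: 0.0
```

Emit:
apply_moves(motion="0 0 0 0; 0 0 0 0; 0 0 0 0; 0 0 0 0; 0 0 0 0", fingers=-1)

```text
time: 18.12
tool_pos: [464.1, -171.2, 98.3]
tcp_rot: [3.141, 0.0, 1.595]
contact_force: [-0.3, 1.8, 6.7]
grip_width: 15.8
finger_force: 30.0
```

Emit:
apply_moves(motion="0.004 0 0 0; 0.004 0 0 0; 0.004 0 0 0; 0.002 0 0 0; 0.002 0 0 0; 0.001 0 0 0; 0 0 0 0; 0 0 0 0")

```text
time: 19.12
tool_pos: [463.7, -155.1, 98.4]
tcp_rot: [3.141, 0.002, 1.595]
contact_force: [-2.3, -3.8, 5.3]
grip_width: 16.0
finger_force: 30.0
```

Emit:
apply_moves(motion="0.001 0 0 0; 0.001 0 0 0; 0 0 0 0; 0 0 0 0")

```text
time: 19.62
tool_pos: [463.6, -154.9, 98.4]
tcp_rot: [3.14, 0.005, 1.595]
contact_force: [-3.4, -11.8, 2.8]
grip_width: 16.1
finger_force: 30.0
```

Emit:
apply_moves(motion="0 0 0 -10; 0 0 0 -10; 0 0 0 -10; 0 0 0 -10; 0 0 0 -10; 0 0 0 -10; 0 0 0 -10; 0 0 0 -8")

```text
time: 20.62
tool_pos: [464.5, -154.2, 98.4]
tcp_rot: [-3.139, 0.004, 2.961]
contact_force: [0.1, -8.7, 1.1]
grip_width: 15.8
finger_force: 30.0
```

Emit:
apply_moves(motion="0 0 0 -5; 0 0 0 -3; 0 0 0 -2; 0 0 0 0; 0 0 0 0")

```text
time: 21.25
tool_pos: [464.5, -154.0, 98.4]
tcp_rot: [-3.138, 0.003, 3.13]
contact_force: [0.9, -7.4, 1.6]
grip_width: 16.3
finger_force: 30.2
```

```bash
python3 - <<'E'
from h import *
o=bot.get_obs(); print(o["tcp_rot"],o["moment"],o["contact_force"],o["tool_pos"],o["joint_positions"])
E
```

```text
[-3.13835568e+00  3.09234493e-03  3.12971818e+00] [-1.21271921 -0.1173947  -0.37275657] [ 0.88123191 -7.38590218  1.63094807] [ 464.45374414 -154.02365957   98.36694493] [-4.75991145e-01  4.25221687e-01  1.79860815e+00 -1.90776035e-03
  9.13549495e-01 -2.03374565e+00]
```

Emit:
apply_moves(motion="0 -0.001 0 0; 0 0 0 0; 0 0 0 0; 0 0 0 0; 0 0 -0.03 0; 0 0 -0.05 0; 0 0 -0.05 0", fingers=-0.3)

```text
time: 22.12
tool_pos: [463.0, -152.8, 228.9]
tcp_rot: [3.141, -0.001, 3.131]
contact_force: [0.6, 0.0, 0.7]
grip_width: 32.2
finger_force: 0.0
```

Emit:
apply_moves(motion="0 0.05 -0.02 0; 0 0.05 0 0; 0 0.05 0 0; 0 0 0 0")

```text
time: 22.62
tool_pos: [464.5, -0.2, 247.8]
tcp_rot: [3.141, 0.0, 3.135]
contact_force: [0.1, 0.5, -0.2]
grip_width: 32.1
finger_force: 0.0
```

```bash
python3 - <<'E'
from h import *
for n in("top","side"):
    d=bot.capture(n); W=pts(d); print(n, bot.get_obs()["tool_pos"].round(1),bot.get_obs()["tcp_rot"].round(3))
    for nm,b in dict(lever=(420,510,-215,-110,112,130),rail=(380,540,-205,-110,77,87),grip=(415,505,85,150,162,180),plate=(405,515,70,165,124,140),bA=(460,520,-40,66,84,100),bB=(400,458,-40,66,84,100)).items():
        q=box(W,*b)
        if len(q)>5: print(nm,rect(q),np.percentile(q,[3,97],0).round().tolist())
    cv2.imwrite(f"pics/d_{n}.png",d["img"])
a=cv2.imread("pics/d_side.png")[140:350,220:500]; b=cv2.imread("pics/d_top.png")[140:280,240:460]
cv2.imwrite("pics/d.png",np.vstack([cv2.resize(a,(400,300)),cv2.resize(b,(400,254))]))
E
```

```text
top [464.8  -1.9 247.8] [-3.141  0.     3.134]
lever (array([ 449.6, -154.9]), array([13.2, 23.2]), 88.4, 123.0, 48) [[438.0, -161.0, 117.0], [459.0, -148.0, 127.0]]
rail (array([ 435.3, -139.2]), array([70.4, 53.6]), 4.6, 82.3, 219) [[401.0, -164.0, 77.0], [463.0, -117.0, 86.0]]
grip (array([463.8, 114.5]), array([63.2, 23.9]), 4.4, 171.8, 228) [[434.0, 104.0, 166.0], [491.0, 127.0, 177.0]]
plate (array([463.1, 114.4]), array([78.2, 56.2]), 4.2, 131.3, 382) [[426.0, 87.0, 127.0], [500.0, 142.0, 135.0]]
bA (array([499.1,  24.7]), array([14.1, 17.9]), 87.8, 92.0, 38) [[491.0, 18.0, 85.0], [508.0, 31.0, 96.0]]
bB (array([425.5,  36.9]), array([33. , 48.3]), 1.3, 91.8, 213) [[410.0, 15.0, 85.0], [442.0, 60.0, 96.0]]
side [464.9  -3.  247.7] [-3.141 -0.     3.132]
lever (array([ 462.7, -156.3]), array([18.3, 51.3]), 88.3, 121.4, 264) [[438.0, -165.0, 113.0], [486.0, -149.0, 125.0]]
rail (array([ 463. , -150.4]), array([126.9,  33.3]), 1.7, 80.9, 691) [[402.0, -166.0, 78.0], [523.0, -138.0, 84.0]]
grip (array([462.6, 113.9]), array([64.6, 24.6]), 4.6, 169.8, 218) [[432.0, 102.0, 162.0], [490.0, 122.0, 173.0]]
plate (array([461.6, 113.8]), array([77.5, 60.3]), 3.6, 130.0, 346) [[424.0, 86.0, 126.0], [498.0, 134.0, 138.0]]
bA (array([490.2,  16.5]), array([33.8, 92.2]), 1.8, 90.8, 392) [[476.0, -26.0, 85.0], [506.0, 58.0, 93.0]]
bB (array([424.7,  17.5]), array([94.1, 33.9]), 89.8, 90.8, 415) [[410.0, -27.0, 85.0], [440.0, 59.0, 93.0]]
```

View pics/d.png

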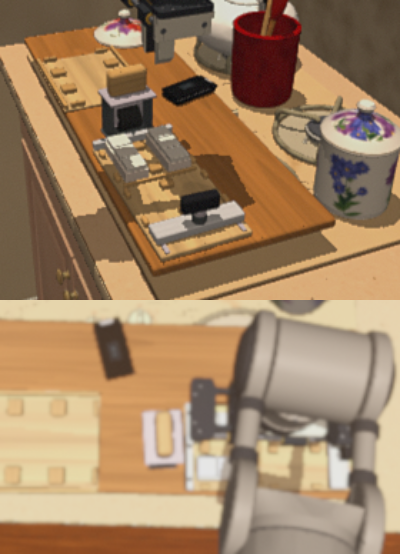

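Emit:
apply_moves(motion="0 0 0 -4.7; -0.0035 0.0585 0 0; -0.0035 0.0585 0 0; 0 0 0 0; 0 0 0 0; 0 0 0 0", fingers=-0.1)

```text
time: 23.48
tool_pos: [463.9, 112.5, 247.6]
tcp_rot: [-3.141, -0.0, -3.073]
contact_force: [-0.4, -0.6, -0.1]
grip_width: 41.2
finger_force: 0.0
```

Emit:
apply_moves(motion="0 0.0015 0.03 0; 0 0 0.05 0; 0 0 0.023 0; 0 0 0.01 0; 0 0 0 0; 0 0 0 0")

```text
time: 24.22
tool_pos: [464.4, 115.4, 135.8]
tcp_rot: [3.142, 0.002, -3.071]
contact_force: [0.0, -0.2, -0.3]
grip_width: 41.4
finger_force: 0.0
```

Emit:
apply_moves(motion="0 0 0 0; 0 0 0 0; 0 0 0 0; 0 0 0 0; 0 0 0 0", fingers=-1)

```text
time: 24.85
tool_pos: [463.8, 115.9, 135.2]
tcp_rot: [3.141, 0.001, -3.07]
contact_force: [-1.0, 2.3, 4.9]
grip_width: 23.7
finger_force: 30.0
```

Emit:
apply_moves(motion="0 0 -0.02 0; 0 0 -0.05 0; 0 0 -0.005 2.6; -0.012 -0.0497 0 0; -0.0125 -0.0498 0 0; 0 0 0 0; 0 0 0 0; 0 0 0 0")

```text
time: 25.85
tool_pos: [490.1, 17.7, 209.4]
tcp_rot: [3.141, -0.001, -3.115]
contact_force: [-0.8, -0.8, -2.7]
grip_width: 23.7
finger_force: 30.0
```

```bash
python3 - <<'E'
from h import *
for n in("side",):
    d=bot.capture(n); W=pts(d); print(bot.get_obs()["tool_pos"].round(1),bot.get_obs()["tcp_rot"].round(3))
    cv2.imwrite(f"pics/e_{n}.png",cv2.resize(d["img"][160:310,240:440],(800,600),interpolation=cv2.INTER_CUBIC))
    q=box(W,440,545,-40,60,98,130); print(rect(q),np.percentile(q,[2,98],0).round())
E
```

```text
[490.2  17.8 209.5] [ 3.141e+00 -1.000e-03 -3.114e+00]
  return _methods._mean(a, axis=axis, dtype=dtype,
  ret = ret.dtype.type(ret / rcount)
Traceback (most recent call last):
IndexError: index -1 is out of bounds for axis 0 with size 0
```

View pics/e_side.png

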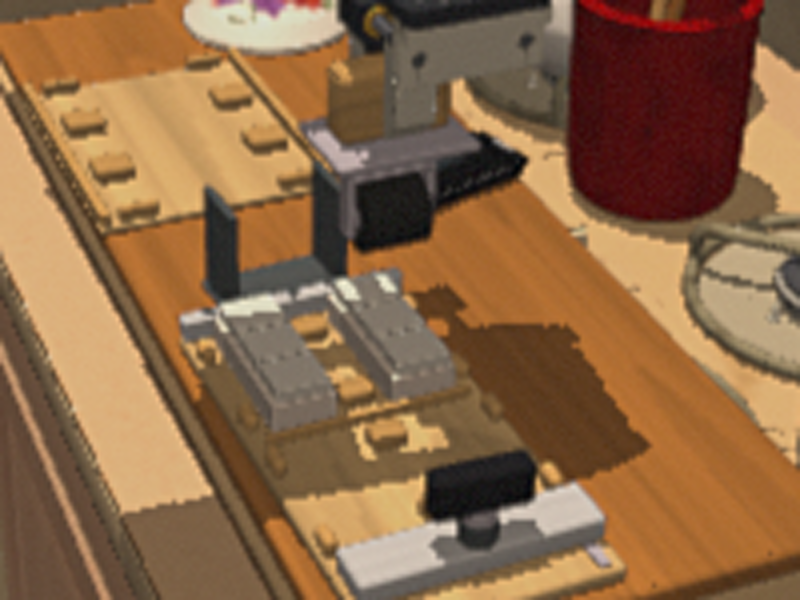

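Emit:
apply_moves(motion="-0.001 -0.001 0.025 0; 0 0 0.015 0; 0 0 0.006 0; 0 0 0.003 0; 0 0 0 0; 0 0 0 0")

```text
time: 26.65
tool_pos: [491.7, 15.9, 161.4]
tcp_rot: [-3.142, 0.001, -3.116]
contact_force: [-2.2, 0.3, 1.2]
grip_width: 23.9
finger_force: 30.0
```

Emit:
apply_moves(motion="0 0 0.004 0; 0 0 0.004 0; 0 0 0 0; 0 0.006 0 0; 0 0.008 0 0; 0 0.008 0 0; 0 0.008 0 0; 0 0.006 0 0")

```text
time: 27.65
tool_pos: [491.1, 51.9, 153.1]
tcp_rot: [-3.141, 0.001, -3.116]
contact_force: [-2.3, -0.4, 4.9]
grip_width: 23.6
finger_force: 30.0
```

Emit:
apply_moves(motion="0 0 0 0; 0 -0.008 0 0; 0 -0.01 0 0; 0 -0.01 0 0; 0 -0.01 0 0; 0 -0.01 0 0; 0 -0.01 0 0; 0 -0.01 0 0")

```text
time: 28.65
tool_pos: [492.9, -16.5, 153.1]
tcp_rot: [-3.141, 0.001, -3.116]
contact_force: [-1.4, -0.2, 6.1]
grip_width: 24.0
finger_force: 30.0
```

Emit:
apply_moves(motion="0 -0.007 0 0; 0 0 0 0; 0 0.01 0.001 0; 0 0.01 0 0; 0 0.01 0 0; 0 0.01 0 0; 0 0.01 0 0; 0 0.01 0 0")

```text
time: 29.65
tool_pos: [491.7, 36.8, 152.3]
tcp_rot: [-3.141, 0.002, -3.116]
contact_force: [-2.2, -0.3, 7.5]
grip_width: 23.8
finger_force: 30.0
```

Emit:
apply_moves(motion="0 0.01 0 0; 0 0.006 0 0; 0 0 0 0; 0 -0.012 0 0; 0 -0.012 0 0; 0 -0.012 0 0; 0 0 0 0")

```text
time: 30.52
tool_pos: [492.3, 15.9, 152.3]
tcp_rot: [-3.141, 0.002, -3.117]
contact_force: [-2.4, -0.6, 6.3]
grip_width: 24.0
finger_force: 30.0
```

Emit:
apply_moves(motion="0 0 -0.02 0; 0 0 -0.02 0; 0.033 0.001 0 0; 0.0335 0.001 0 0; 0 0 0 0; 0 0 0 0")

```text
time: 31.28
tool_pos: [426.0, 17.0, 191.7]
tcp_rot: [-3.141, 0.002, -3.116]
contact_force: [0.2, 0.8, -3.4]
grip_width: 23.5
finger_force: 30.0
```

```bash
python3 - <<'E'
from h import *
for n in("side",):
    d=bot.capture(n); W=pts(d); print(bot.get_obs()["tool_pos"].round(1),bot.get_obs()["contact_force"].round(1))
    cv2.imwrite(f"pics/f_{n}.png",cv2.resize(d["img"][160:310,240:440],(800,600),interpolation=cv2.INTER_CUBIC))
    for x0,x1 in((478,506),(412,440)):
        for y in(46,16,-14):
            q=box(W,x0,x1,y-10,y+10,75,98); print(x0,y,np.median(q[:,2]) if len(q) else 0,len(q))
E
```

```text
[426.1  17.  191.7] [ 0.  -0.5 -3.8]
478 46 85.88768466759018 63
478 16 86.24206678400208 70
478 -14 86.233483760578 81
412 46 91.06691643954628 62
412 16 91.2370422481224 71
412 -14 91.0381279529546 90
```

View pics/f_side.png

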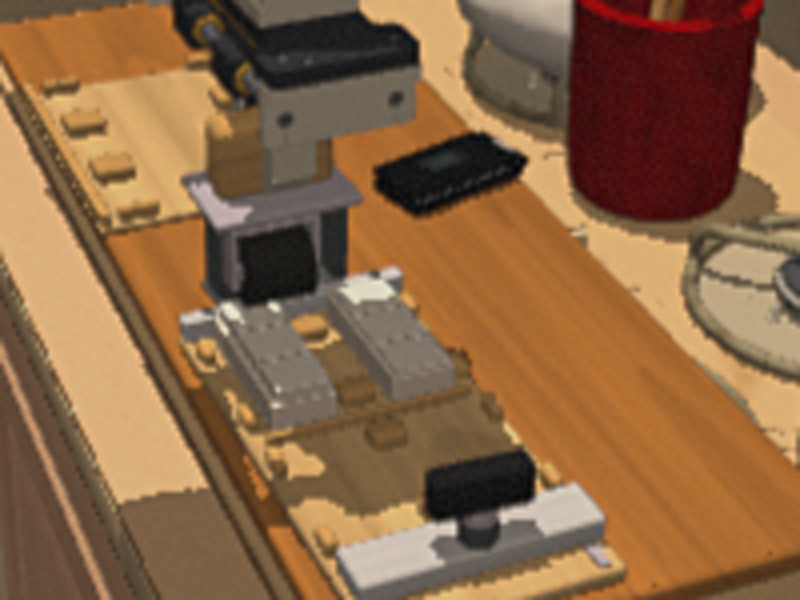

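Emit:
apply_moves(motion="0 0 0.02 0; 0 0 0.01 0; 0 0 0.004 0; 0 0 0.004 0; 0 0 0 0; 0 0.01 0 0; 0 0.01 0 0; 0 0.01 0 0")

```text
time: 32.33
tool_pos: [424.9, 48.1, 154.2]
tcp_rot: [3.141, 0.002, -3.116]
contact_force: [1.1, -0.7, 4.9]
grip_width: 23.9
finger_force: 30.0
```

Emit:
apply_moves(motion="0 0.006 0 0; 0 0 0 0; 0 -0.01 0 0; 0 -0.01 0 0; 0 -0.01 0 0; 0 -0.01 0 0; 0 -0.01 0 0; 0 -0.01 0 0")

```text
time: 33.33
tool_pos: [425.0, -7.7, 153.5]
tcp_rot: [3.141, -0.002, -3.116]
contact_force: [1.8, 0.8, 5.0]
grip_width: 23.9
finger_force: 30.0
```

Emit:
apply_moves(motion="0 -0.01 0 0; 0 -0.006 0 0; 0 0 0 0; 0 0.01 0.001 0; 0 0.01 0.001 0; 0 0.01 0 0; 0 0.01 0 0; 0 0.01 0 0")

```text
time: 34.33
tool_pos: [424.2, 26.5, 151.8]
tcp_rot: [-3.141, -0.001, -3.116]
contact_force: [0.1, -0.2, 7.1]
grip_width: 24.0
finger_force: 30.0
```

Emit:
apply_moves(motion="0 0.01 0 0; 0 0.01 0 0; 0 0.006 0 0; 0 0 0 0; 0 -0.012 0 0; 0 -0.012 0 0; 0 -0.012 0 0; 0 0 0 0")

```text
time: 35.33
tool_pos: [424.5, 15.7, 151.8]
tcp_rot: [-3.141, -0.001, -3.117]
contact_force: [0.1, 0.2, 7.8]
grip_width: 24.2
finger_force: 30.0
```

Emit:
apply_moves(motion="0 0 -0.02 0; 0 0 -0.05 0; 0 0 0 0; 0 0 0 0")

```text
time: 35.83
tool_pos: [423.3, 16.8, 220.0]
tcp_rot: [3.141, -0.004, -3.116]
contact_force: [0.3, 0.7, -3.6]
grip_width: 23.5
finger_force: 30.0
```

```bash
python3 - <<'E'
from h import *
d=bot.capture("side"); W=pts(d); o=bot.get_obs(); print(o["tool_pos"].round(1),o["tcp_rot"].round(3),o["contact_force"].round(1))
for x0,x1 in((478,506),(412,440)):
    for y in(46,16,-14):
        q=box(W,x0,x1,y-10,y+10,75,98); print(x0,y,np.median(q[:,2]) if len(q) else 0,len(q))
for n in("top","side"):
    d=bot.capture(n); W=pts(d); q=box(W,400,520,80,150,112,135); print(n,rect(q) if len(q)>5 else 0, np.percentile(q,[2,98],0).round(1) if len(q)>5 else 0)
    for r in bot.cut_out(d,"stand_top")[:2]:
        q=W[r["pixels"]]; print(round(r["p"],2),rect(q[q[:,2]>50]),np.percentile(q,[2,98],0).round())
    cv2.imwrite(f"pics/g_{n}.png",d["img"])
E
```

```text
[423.3  16.9 219.8] [ 3.141 -0.005 -3.116] [ 0.5  0.3 -3.8]
478 46 86.32155104704213 65
478 16 86.25042480604537 66
478 -14 86.14585223291931 78
412 46 85.92554485315492 64
412 16 86.2424330307498 67
412 -14 86.05076600876032 79
top (array([462.5, 116.5]), array([74. , 37.7]), 1.9, 124.0, 74) [[425.3  99.4 114.7]
 [499.3 135.2 129. ]]
0.55 (array([462.4, 116. ]), array([74.1, 37. ]), 2.0, 62.6, 419) [[426.  98.  57.]
 [497. 134. 128.]]
side (array([462. , 113.9]), array([75.2, 35.2]), 0.6, 120.7, 75) [[424.7  98.  112.3]
 [499.5 130.6 125.7]]
0.65 (array([458.5, 110. ]), array([83.1, 72.6]), 3.0, 77.5, 550) [[nan nan nan]
 [nan nan nan]]
0.56 (array([466.8, -35.7]), array([149.3, 300.2]), 2.4, 66.8, 4747) [[nan nan nan]
 [nan nan nan]]
```

Emit:
apply_moves(motion="0 0 0 -2.6; -0.0237 0.048 0 0; -0.0237 0.048 0 0; 0 0 0 0; 0 0 0 0; 0 0 0 0")

```text
time: 36.83
tool_pos: [465.1, 115.4, 221.5]
tcp_rot: [-3.141, -0.001, -3.072]
contact_force: [-0.3, 0.0, -3.8]
grip_width: 23.8
finger_force: 30.0
```

Emit:
apply_moves(motion="0.001 0.0003 0.03 0; 0 0 0.025 0; 0 0 0.015 0; 0 0 0.008 0; 0 0 0.004 0; 0 0 0 0; 0 0 0 0")

```text
time: 37.7
tool_pos: [464.8, 116.5, 140.3]
tcp_rot: [3.142, 0.001, -3.071]
contact_force: [0.4, -1.1, -3.1]
grip_width: 23.9
finger_force: 30.0
```

Emit:
apply_moves(motion="0 -0.0005 0.002 0; 0 0 0.002 0; 0 0 0.001 0; 0 0 0 0; 0 0 0 0")

```text
time: 38.33
tool_pos: [464.5, 116.0, 135.3]
tcp_rot: [3.142, 0.0, -3.07]
contact_force: [-3.5, -0.5, 5.4]
grip_width: 23.8
finger_force: 30.0
```

Resting on the uprights. Release and rise.

Emit:
apply_moves(motion="0 0 0 0; 0 0 0 0; 0 0 0 0; 0 0 -0.01 0; 0 0 -0.03 0; 0 0 -0.05 0; 0 0 -0.05 0", fingers=-0.1)

```text
time: 39.2
tool_pos: [464.3, 116.0, 276.8]
tcp_rot: [3.142, 0.0, -3.07]
contact_force: [0.8, -0.5, -1.0]
grip_width: 41.5
finger_force: 0.0
```

Emit:
apply_moves(motion="0 0.05 0 0; 0 0.05 0 0; 0 0.05 0 0; 0 0.05 0 0; 0 0.05 0 0; 0 0 0 0; 0 0 0 0")

```text
time: 40.08
tool_pos: [446.6, 365.0, 274.9]
tcp_rot: [-3.141, 0.0, -3.07]
contact_force: [0.6, -0.3, 0.0]
grip_width: 41.2
finger_force: 0.0
```

```bash
python3 - <<'E'
from h import *
for n in("top","side"):
    d=bot.capture(n); W=pts(d); print(n)
    for nm,b in dict(lever=(420,510,-215,-110,112,130),rail=(380,540,-205,-110,77,87),grip=(415,505,85,150,162,180),plate=(405,515,70,165,124,140),bA=(460,520,-40,66,82,100),bB=(400,458,-40,66,82,100)).items():
        q=box(W,*b)
        if len(q)>5: print(nm,rect(q),np.percentile(q,[3,97],0).round().tolist())
    for x0,x1 in((478,506),(412,440)): print([round(float(np.median(box(W,x0,x1,y-10,y+10,75,98)[:,2])),1) for y in(46,16,-14)])
    cv2.imwrite(f"pics/i_{n}.png",d["img"])
a=cv2.imread("pics/i_side.png")[140:350,220:500]; b=cv2.imread("pics/i_top.png")[140:280,240:460]
cv2.imwrite("pics/i.png",np.vstack([cv2.resize(a,(400,300)),cv2.resize(b,(400,254))]))
E
```

```text
top
lever (array([ 463.4, -156.3]), array([17.6, 50.9]), 88.6, 123.3, 134) [[440.0, -164.0, 116.0], [488.0, -148.0, 128.0]]
rail (array([ 463.3, -138. ]), array([125.4,  55.6]), 2.3, 81.9, 424) [[403.0, -165.0, 78.0], [524.0, -118.0, 86.0]]
grip (array([463.6, 113.3]), array([62., 24.]), 4.3, 171.7, 227) [[435.0, 101.0, 165.0], [492.0, 124.0, 177.0]]
plate (array([464.3, 113.2]), array([78.3, 56.3]), 4.7, 131.1, 377) [[426.0, 86.0, 127.0], [501.0, 141.0, 135.0]]
bA (array([489.2,  21.7]), array([86. , 52.6]), 89.9, 87.0, 396) [[481.0, -18.0, 83.0], [514.0, 62.0, 91.0]]
bB (array([421.2,  15.7]), array([43.5, 90.1]), 1.4, 86.6, 423) [[409.0, -26.0, 83.0], [443.0, 58.0, 91.0]]
[87.0, 87.0, 86.5]
[87.8, 87.8, 86.6]
side
lever (array([ 462.9, -156.5]), array([18.4, 50.9]), 89.6, 121.5, 265) [[439.0, -165.0, 113.0], [486.0, -149.0, 125.0]]
rail (array([ 463.5, -147.7]), array([128.3,  38.5]), 0.2, 81.0, 686) [[402.0, -166.0, 78.0], [523.0, -138.0, 84.0]]
grip (array([461.2, 113.9]), array([62.4, 26.1]), 5.6, 169.8, 215) [[433.0, 102.0, 163.0], [491.0, 123.0, 173.0]]
plate (array([463.2, 113.7]), array([80. , 57.7]), 3.7, 130.3, 356) [[425.0, 85.0, 126.0], [500.0, 132.0, 139.0]]
bA (array([495.9,  22.1]), array([36.6, 87.9]), 0.9, 85.9, 379) [[479.0, -20.0, 83.0], [512.0, 64.0, 88.0]]
bB (array([424.3,  16.6]), array([36.8, 92. ]), 0.7, 85.8, 422) [[408.0, -27.0, 82.0], [441.0, 57.0, 88.0]]
[86.1, 85.8, 83.5]
[86.5, 85.9, 86.1]
```

View pics/i.png

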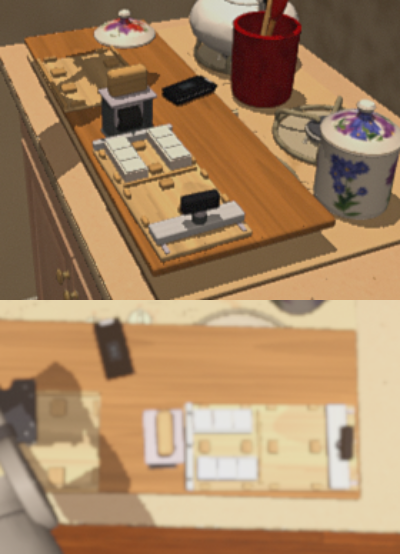

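Board A has shifted about 5 mm in x and y, up against its guide block and the strip. I'll check that it is still flat and inside the bay.

```bash
python3 - <<'E'
from h import *
out=[]
for n in("top","side"):
  A=[]
  for k in range(4): A.append(pts(bot.capture(n)))
  W=np.nanmean(A,0); d=bot.capture(n)
  for nm,cx,cy in(("A",496.5,21.7),("B",425,16.5)):
    q=box(W,cx-13,cx+13,cy-40,cy+40,75,98); c=np.linalg.lstsq(np.c_[q[:,0]-cx,q[:,1]-cy,np.ones(len(q))],q[:,2],rcond=None)[0]
    e=box(W,cx-26,cx+26,cy-52,cy+52,82,95)
    print(n,nm,"slopes deg",np.degrees(c[:2]).round(2),"z",c[2].round(2),rect(e),[round(float(np.median(box(W,cx-11,cx+11,cy+y-9,cy+y+9,75,98)[:,2])),1) for y in(30,0,-30)])
  M=np.linalg.inv(np.array(d["world_from_camera"]))
  X,Y=np.meshgrid(np.arange(540,390,-.4),np.arange(90,-60,-.4),indexing='ij')
  P=np.stack([X,Y,np.full_like(X,76),np.ones_like(X)],-1)@M.T
  u=P[...,0]/P[...,2]*d["fx"]+d["cx"]; v=P[...,1]/P[...,2]*d["fy"]+d["cy"]
  out.append(cv2.remap(d["img"],u.astype(np.float32),v.astype(np.float32),cv2.INTER_CUBIC))
cv2.imwrite("pics/j.png",np.hstack(out))
E
```

```text
top A slopes deg [0.23 0.04] z 87.29 (array([495.2,  25.4]), array([38.7, 94.3]), 1.8, 86.9, 429) [87.5, 87.6, 87.1]
top B slopes deg [ 0.38 -0.04] z 87.03 (array([425.2,  15.7]), array([35.5, 90.3]), 1.3, 86.8, 443) [87.3, 87.1, 86.9]
side A slopes deg [-0.2  0.1] z 86.15 (array([496.5,  23.4]), array([36.2, 90.2]), 1.4, 86.0, 399) [86.3, 86.1, 86.4]
side B slopes deg [ 0.2  -0.03] z 86.09 (array([424.8,  16.9]), array([35.9, 89.6]), 1.7, 86.0, 430) [86.2, 86.2, 86.2]
```

View pics/j.png

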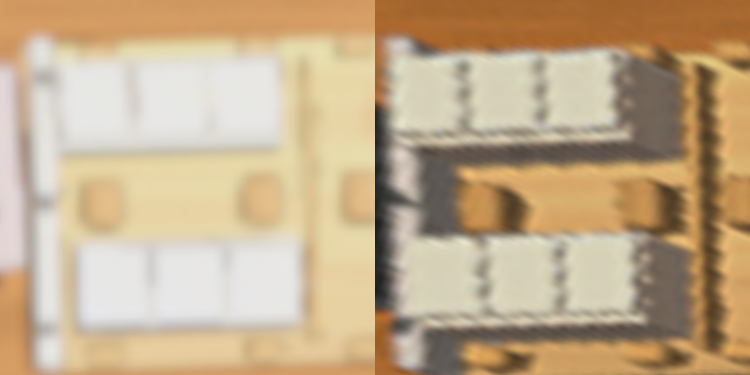

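It is flat and fully pressed, but pushed against the bay's edge. It is cheap to re-centre by its sides, so I'll do that.

Emit:
apply_moves(motion="0 0 0 10; 0 0 0 10; 0 0 0 10; 0 0 0 10; 0 0 0 10; 0 0 0 10; 0 0 0 10; 0 0 0 10", fingers=0.13)

```text
time: 41.68
tool_pos: [446.7, 365.4, 274.7]
tcp_rot: [-3.142, -0.0, 1.811]
contact_force: [0.3, 0.5, -0.3]
grip_width: 51.7
finger_force: 0.0
```

Emit:
apply_moves(motion="0 0 0 10; 0 0 0 2.6; 0 0 0 0; 0 0 0 0")

```text
time: 42.18
tool_pos: [446.8, 365.3, 274.7]
tcp_rot: [3.142, -0.0, 1.598]
contact_force: [-1.3, 0.3, -0.6]
grip_width: 52.2
finger_force: 0.0
```

Emit:
apply_moves(motion="-0.0575 0.0066 0 0; -0.0575 0.0066 0 0; -0.0575 0.0066 0 0; -0.0575 0.0066 0 0; -0.0575 0.0066 0 0; -0.0575 0.0066 0 0; 0 0 0 0; 0 0 0 0")

```text
time: 43.18
tool_pos: [495.2, 21.7, 274.7]
tcp_rot: [-3.142, -0.001, 1.596]
contact_force: [-0.7, -0.4, 0.1]
grip_width: 51.4
finger_force: 0.0
```

Down to TCP z ≈ 72, as at the placing.

Emit:
apply_moves(motion="0 0.0005 0.05 0; 0 0 0.05 0; 0 0 0.05 0; 0 0 0.03 0; 0 0 0.015 0; 0 0 0.006 0; 0 0 0 0; 0 0 0 0")

```text
time: 44.18
tool_pos: [496.5, 21.5, 74.8]
tcp_rot: [3.139, 0.0, 1.597]
contact_force: [-0.0, -0.5, -0.5]
grip_width: 51.7
finger_force: 0.0
```

Emit:
apply_moves(motion="0 0 0 0; 0 0 0 0; 0 0 0 0; 0 0 0 0", fingers=-1)

```text
time: 44.68
tool_pos: [496.1, 21.4, 74.2]
tcp_rot: [3.141, 0.0, 1.596]
contact_force: [-0.9, 0.2, 3.7]
grip_width: 35.7
finger_force: 30.0
```

Emit:
apply_moves(motion="0 0 -0.001 0; -0.002 -0.002 0 0; -0.0025 -0.002 0 0; 0 0 0 0; 0 0 0.001 0; 0 0 0 0; 0 0 0 0")

```text
time: 45.55
tool_pos: [491.8, 16.8, 74.2]
tcp_rot: [3.142, 0.0, 1.597]
contact_force: [-3.0, -0.8, 4.7]
grip_width: 35.7
finger_force: 30.0
```

Emit:
apply_moves(motion="0 0 0 0; 0 0 0 0; 0 0 0 0; 0 0 -0.02 0; 0 0 -0.05 0; 0 0 -0.06 0; 0 0 -0.06 0", fingers=0.08)

```text
time: 46.42
tool_pos: [491.6, 17.0, 265.5]
tcp_rot: [-3.142, -0.0, 1.597]
contact_force: [1.3, -1.2, 0.4]
grip_width: 49.4
finger_force: 0.0
```

Emit:
apply_moves(motion="0.06 0 0 0; 0.06 0 0 0; 0.06 0 0 0; 0.06 0 0 0; 0.06 0 0 0; 0 0 0 0; 0 0 0 0")

```text
time: 47.3
tool_pos: [483.9, 316.5, 263.3]
tcp_rot: [-3.141, 0.001, 1.597]
contact_force: [-0.4, -1.0, -0.2]
grip_width: 50.0
finger_force: 0.0
```

```bash
python3 - <<'E'
from h import *
print(bot.get_obs()["tool_pos"].round(1))
for n in("top","side"):
  d=bot.capture(n); W=pts(d)
  for nm,cx,cy in(("A",492,17),("B",425,16.5)):
    e=box(W,cx-26,cx+26,cy-52,cy+48,83,95)
    print(n,nm,rect(e),[round(float(np.median(box(W,cx-11,cx+11,cy+y-9,cy+y+9,75,98)[:,2])),1) for y in(30,0,-30)])
  for nm,b in dict(lever=(420,510,-215,-110,112,130),grip=(415,505,85,150,162,180),plate=(405,515,70,165,124,140),phone=(555,660,155,225,65,85)).items():
    q=box(W,*b); print(nm,rect(q) if len(q)>5 else 0)
E
```

```text
[483.9 316.5 263.3]
top A (array([492. ,  18.9]), array([33.9, 86.3]), 1.6, 87.2, 386) [87.3, 87.7, 87.6]
top B (array([425.,  16.]), array([35.5, 89.6]), 1.7, 86.9, 404) [87.1, 87.5, 87.3]
lever (array([ 463.5, -156.3]), array([17.1, 50.5]), 88.2, 123.4, 134)
grip (array([463.4, 113.3]), array([62.3, 24. ]), 4.4, 171.6, 229)
plate (array([464.1, 113.5]), array([78. , 55.9]), 4.5, 131.2, 380)
phone (array([609.6, 192.7]), array([94.2, 45.8]), 15.1, 74.8, 524)
side A (array([491.,  19.]), array([36.1, 90.7]), 2.4, 86.0, 362) [86.3, 86.1, 86.1]
side B (array([424. ,  16.2]), array([34.7, 90.1]), 1.1, 85.8, 388) [86.2, 85.9, 85.9]
lever (array([ 462.6, -156.4]), array([18.1, 51.1]), 86.4, 121.3, 265)
grip (array([461.9, 113.8]), array([61.8, 26.3]), 2.0, 169.8, 216)
plate (array([463.3, 111.1]), array([79. , 56.7]), 2.7, 130.1, 352)
phone (array([607.9, 192.4]), array([95.9, 48.2]), 15.7, 73.7, 376)
```

All is in place; handing in.

```bash
python3 -c "
from plant import bot
print(bot.close_job())"
```

```text
the job is handed in; nothing more can be done
None
```

The panel is made up and the job is handed in: both boards present lie in their bays with all six tiles pressed down, the rail is home and locked, the roller hangs in its stand, and the phone was not moved and the jar lid never approached; one board had been knocked about 5 mm inside its bay after rolling, so I re-centred it by its sides.

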